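# Park the radio accessories in their trays

## Robot

A 7-joint arm with a two-finger parallel gripper is mounted at the origin on the work surface. World frame = base frame: x ahead of the robot, y to its left, z up, the work surface at z = 0. Lengths are in m, angles in rad, forces in N, time in s.
With the tool pointing down it reaches from about 0.4 to 0.85 m from the base axis. Payload 4.5 kg.
Tool frame: the origin (TCP) lies at the very end of the fingers, on their centre line; the grasp point (between the pads) lies 19 mm behind it; z points along the fingers, y is the line along which they close (so a half turn about z gives the same grasp; the last joint's range is limited). The gripper opens to 88 mm and grips with 3 to 60 N. Pads are 18 mm wide; open, the fingers measure 123 mm over their backs; the gripper's body (75 mm by 187 mm) begins 45 mm behind the grasp point.
Start: joints at [0.034, 0.689, -0.195, 1.565, 0.157, 0.902, -0.215], TCP at [0.625, 0, 0.212] pointing down, gripper open.
Joint ranges: [-3.01, 3.01], [-0.46, 2.08], [-1.47, 1.51], [0.13, 2.56], [-1, 4.14], [0.04, 2.09], [-2.66, 2.66]. Speed limits (rad/s): [2.57, 2.57, 3.14, 3.14, 3.14, 3.14, 3.14].

## Interface

Orientations are given as a unit quaternion [x, y, z, w].
In Python, from plant import r gives the robot as it stands. The module is installed in compiled form; this text tells all that it offers.
- The arm moves only by the tool step_arm, never from a script. Its argument "increments" is a list of rows, each a list of 2 entries, a list of its own where there are three numbers: the shift along the world's x, y, z in cm, then the turn, a rotation vector about the world's x, y, z in degrees. A call has exactly 10 rows; each row shifts and turns the commanded pose from where the row before left it; what a row does not reach is not made up. A row lasts 1/10 s, in which the tool goes at most 50 mm and 8.59 degrees, less where a joint would pass 70% of its speed; a pose out of reach is approached as far as the arm can. A call is refused whole if a number of a shift passes 5 or a number of a turn 8.59, either way. A call with a gripper value outside its range is refused whole. "fingers" is the opening, from 0 (shut) to 1 (fully open), set as the call begins (left out, the last holds). The fingers move at their own pace and stop on an object; "grip_force" is the grip in N (left out, the last holds). Time passes only in rows, so rows that do not move let the fingers close, or fill a call up. It gives the time, the measured TCP pose, the force, the opening and the grip force at its end, in the units of the state.
- r.get_state(): the state, without advancing time (a new reading comes with each control period).
- r.snapshot(name): name is "scene" or "side" or "wrist"; returns (picture, depth): 480x640x3 uint8, red, green, blue; 480x640 float32, m along the optical axis (not along the pixel's ray), 0 where there is no reading.
- r.calibration(name): a dict with "fov_y" (degrees; the focal length in pixels is half the picture's height over the tangent of half this angle, whatever the lens; pixels are square), "cx", "cy" (the principal point, pixels), "R" (3x3) and "t" (3): a world point X has camera coordinates R X + t. Camera axes: x right, y down, z forward; pixel columns grow to the right and rows downward; lengths in m; the calibration is good to about 2 mm. A picture is of the moment at which its call begins: read the wrist's pose just before it. calibration takes no time and is no camera call; for the wrist camera it gives the pose at the moment of the call.
- r.finish_job(): hands the job in; it is judged then, once.
The state is a dict: "clock": time; "q": joint angles; "qd": joint speeds; "joint_torque": joint torques, N m; "tool_pos": TCP position; "eef_rot": TCP orientation; "contact_force": force on the tool from outside, world axes, zero at the start; "moment": the same for the moment, N m; "opening": opening from 0.0 (shut) to 1.0 (fully open); "finger_force": force on a finger pad.
Only numpy, scipy, OpenCV 4.12 (cv2) and the standard library are available. Lean on these libraries where they do the work, as an engineer would, in place of code of your own. Each camera call takes 0.05 s, during which the arm holds its last target. There are 200 camera calls.

## Task

Clear the radio desk: park each of the four loose accessories in the tray made for it, matching shape and size (long box in the long tray, short box in the short tray, square switch box in the square tray, round dummy load in the round tray). Each must stand upright, flat on its tray's floor inside the rim, and be let go; set them down rather than dropping or throwing them. Leave the pen cup and the mouse where they are.

Things in the scene. Friction and masses are not known exactly. Their poses are not given: they have to be found in the camera images.
- long_filter: Long die-cast aluminium filter box, 110 mm (x) by 40 mm (y) by 38 mm high, with two brass coax sockets 11 mm tall standing on its lid, 40 mm either side of the centre along x; 0.2 to 0.4 kg. Origin: centre of its underside; z up. It stands upright on the desk at the start. Grip its sides high enough to keep the fingertips above the tray's rim: 12 mm or more above its underside.
- short_filter: Short die-cast aluminium filter box, 72 mm (x) by 40 mm (y) by 38 mm high, with two brass coax sockets 11 mm tall on its lid, 22 mm either side of the centre along x; 0.14 to 0.28 kg. Origin: centre of its underside; z up. It stands upright on the desk at the start. Grip its sides high enough to keep the fingertips above the tray's rim: 12 mm or more above its underside.
- antenna_switch: Square die-cast aluminium antenna switch, 56 by 56 mm (x, y) by 38 mm high, with one round black knob (30 mm across, 14 mm tall) in the middle of its lid; 0.17 to 0.35 kg. Origin: centre of its underside; z up. It stands upright on the desk at the start. Grip its sides high enough to keep the fingertips above the tray's rim: 12 mm or more above its underside.
- dummy_load: Round dummy load: upright finned aluminium cylinder 54 mm in diameter and 50 mm high, with one brass coax socket 11 mm tall at the centre of its top; 0.2 to 0.42 kg. Origin: centre of its underside; z up. It stands upright on the desk at the start. Grip its sides high enough to keep the fingertips above the tray's rim: 12 mm or more above its underside.
- long_tray: Low long rectangular parking tray with black rim and grey floor for the long filter box, fixed to the desk. Inside 126 mm (x) by 56 mm (y), outside 134 by 64 mm; floor 3 mm thick, walls 4 mm thick, rim 9 mm above the desk (6 mm above the tray's floor). Origin: centre of its underside, on the desk. The box lies along the tray's x axis, either way round, with 8 mm of play on each side.
- short_tray: Low short rectangular parking tray with black rim and grey floor for the short filter box, fixed to the desk. Inside 88 mm (x) by 56 mm (y), outside 96 by 64 mm; floor 3 mm thick, walls 4 mm thick, rim 9 mm above the desk (6 mm above the tray's floor). Origin: centre of its underside, on the desk. The box lies along the tray's x axis, either way round, with 8 mm of play on each side.
- square_tray: Low square parking tray with black rim and grey floor for the antenna switch, fixed to the desk. Inside 72 by 72 mm (x, y), outside 80 by 80 mm; floor 3 mm thick, walls 4 mm thick, rim 9 mm above the desk (6 mm above the tray's floor). Origin: centre of its underside, on the desk. The switch goes in square to the walls, any of the four ways round, with 8 mm of play on each side.
- round_tray: Low round parking tray with black rim and grey floor for the dummy load, fixed to the desk. Inside 70 mm in diameter, outside 78 mm in diameter; floor 3 mm thick, walls 4 mm thick, rim 9 mm above the desk (6 mm above the tray's floor). Origin: centre of its underside, on the desk. The load has 8 mm of play all round; its yaw does not matter.
- pen_cup: Bystander: teal pen cup with pens, 74 mm across, 95 mm tall (pens to 160 mm), loose, at the left edge of the work. Origin: centre of its underside. Leave it alone.
- mouse: Bystander: black computer mouse, 105 by 60 by 34 mm, loose, at the right edge of the work. Origin: centre of its underside. Leave it alone.

How it is judged:
At the end, for the whole second after the job is handed in: Each accessory stands upright (within 0.06 rad) in its own tray, its centre within 12.5 mm of the tray's centre and its underside on the tray's floor (within 3 mm), at rest (under 20 mm/s) and not touched by the fingers (horizontal distance between long_filter and long_tray below 0.0125 m and z of long_filter in the frame of long_tray between 0 and 0.006 m and angle between each of long_filter, short_filter, antenna_switch, dummy_load's own z axis and vertical below 0.06 rad and linear speed of each of long_filter, short_filter, antenna_switch, dummy_load below 0.02 m/s and contact force between the fingers and long_filter below 0.05 N and horizontal distance between short_filter and short_tray below 0.0125 m and z of short_filter in the frame of short_tray between 0 and 0.006 m and contact force between the fingers and short_filter below 0.05 N and horizontal distance between antenna_switch and square_tray below 0.0125 m and z of antenna_switch in the frame of square_tray between 0 and 0.006 m and contact force between the fingers and antenna_switch below 0.05 N and horizontal distance between dummy_load and round_tray below 0.0125 m and z of dummy_load in the frame of round_tray between 0 and 0.006 m and contact force between the fingers and dummy_load below 0.05 N).
It fails at once if the pen cup or the mouse was shifted by more than 30 mm (distance of any of pen_cup, mouse from where it was at the start of the episode above 0.03 m).
It fails at once if the long filter was dropped or thrown (faster than 0.8 m/s, a free fall of about 33 mm, out of the fingers) (linear speed of long_filter above 0.8 m/s and contact force between the fingers and long_filter below 0.05 N).
It fails at once if the short filter was dropped or thrown (faster than 0.8 m/s, a free fall of about 33 mm, out of the fingers) (linear speed of short_filter above 0.8 m/s and contact force between the fingers and short_filter below 0.05 N).
It fails at once if the antenna switch was dropped or thrown (faster than 0.8 m/s, a free fall of about 33 mm, out of the fingers) (linear speed of antenna_switch above 0.8 m/s and contact force between the fingers and antenna_switch below 0.05 N).
It fails at once if the dummy load was dropped or thrown (faster than 0.8 m/s, a free fall of about 33 mm, out of the fingers) (linear speed of dummy_load above 0.8 m/s and contact force between the fingers and dummy_load below 0.05 N).
It also fails if it takes over 104 s, if anything falls off the work surface, if the arm or the gripper's body presses on something with over 40 N, if the wrist force passes 120 N, or if a joint passes its speed limit or range.

## Working session

There is one attempt and no reset: what is moved stays moved. The work goes in short steps, Python scripts to look and compute and a tool call to move; the robot and the scene stay as the last step left them, time stands still between calls to the robot, and variables do not carry over. Pictures are saved under pics/ and viewed, at most 14 in all, crops included, and the job is handed in when it is done.

Besides the shell and the picture viewer there is one more tool, called after "Emit:" as name(argument=value, ...) on one line, values as JSON. step_arm: Moves the arm, as the interface text tells. Its arguments: {"type":"object","properties":{"increments":{"type":"array","items":{"type":"array"}},"fingers":{"type":"number"},"grip_force":{"type":"number"}},"required":["increments"]}

```bash
mkdir -p pics; python3 - <<'E'
from plant import r
import cv2,numpy as np
s=r.get_state(); print(s)
for n in ["scene","wrist"]:
    c=r.calibration(n); print(n,c)
    p,d=r.snapshot(n); np.savez(f"{n}0.npz",p=p,d=d,**c)
    cv2.imwrite(f"pics/{n}0.png",p[:,:,::-1])
    print((d>0).mean())
E
```

```text
{'clock': 0.0, 'q': array([ 0.03377118,  0.68998739, -0.19453019,  1.5663269 ,  0.15729616,
        0.90251069, -0.21506317]), 'qd': array([-0.00079765, -0.00069123,  0.0015414 , -0.00061076,  0.00096836,
       -0.00302266, -0.00020919]), 'joint_torque': array([ 3.38560185e-04, -5.27571630e+01, -1.26686912e+00, -1.53434461e+01,
       -5.26333472e-02,  6.56995355e-03,  1.65937727e-04]), 'tool_pos': array([ 6.24321697e-01, -2.56153392e-05,  2.11612935e-01]), 'eef_rot': array([ 7.07050592e-01,  7.07162367e-01, -6.91944436e-04, -6.06275003e-04]), 'contact_force': array([ 0.09281612,  0.00124355, -0.20045053]), 'moment': array([-0.0263782 , -0.01684634,  0.04255912]), 'finger_force': 0.0, 'opening': 1.0008654329251976}
scene {'fov_y': 54.386826846223315, 'cx': 325.47909604019, 'cy': 234.1896999412775, 'R': array([[-0.7972677 ,  0.60341491,  0.01595826],
       [ 0.50124673,  0.67654443, -0.53948064],
       [-0.33632713, -0.42211146, -0.84184677]]), 't': array([ 0.38631969, -0.22305615,  1.58174485])}
0.99591796875
wrist {'fov_y': 59.851517461108664, 'cx': 318.4861417687961, 'cy': 239.52821774468828, 'R': array([[ 9.99997752e-01,  4.64973769e-05, -2.11995489e-03],
       [ 5.86833206e-04, -9.66780116e-01,  2.55608810e-01],
       [-2.03764510e-03, -2.55609479e-01, -9.66777969e-01]]), 't': array([-0.62410316, -0.03542985,  0.38878957])}
0.996123046875
```

View pics/scene0.png

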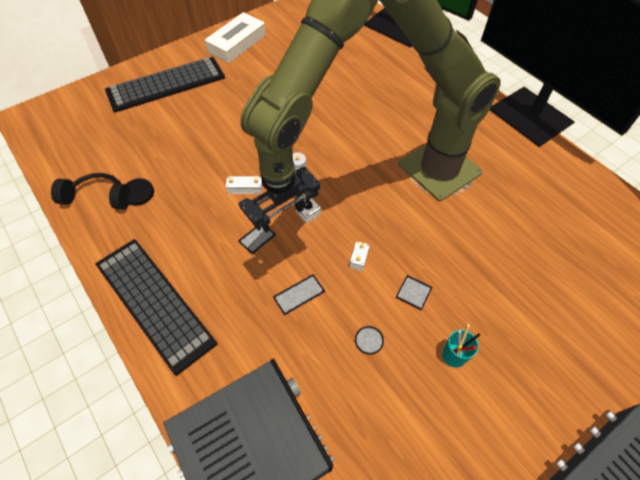

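View pics/wrist0.png

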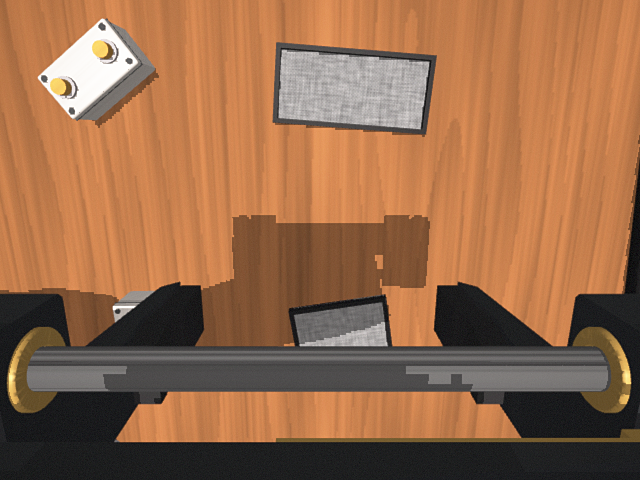

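The scene view shows the short filter at (359,255), the long filter at (243,185) and the switch partly hidden near (310,210). The load is near (298,160). The trays are short (257,238), long (299,294), square (413,292) and round (369,340), and the cup is at (460,348). The wrist view shows the short filter at (95,70), the long tray at (355,88) and the short tray at (340,325). Next I'll check the side camera.

```bash
cat > h.py <<'E'
from plant import r
import cv2,numpy as np
def K(c): return 240/np.tan(np.radians(c['fov_y']/2))
def ray(c,uv,z):
    f=K(c);R=np.array(c['R']);t=np.array(c['t'])
    uv=np.asarray(uv,float).reshape(-1,2)
    d=np.c_[(uv-[c['cx'],c['cy']])/f,np.ones(len(uv))]@R
    o=-R.T@t
    return o+d*((z-o[2])/d[:,2])[:,None]
def proj(c,X):
    X=np.atleast_2d(X)@np.array(c['R']).T+np.array(c['t'])
    return X[:,:2]/X[:,2:]*K(c)+[c['cx'],c['cy']]
def cloud(c,d):
    f=K(c);v,u=np.mgrid[:480,:640]
    P=np.stack([(u-c['cx'])/f*d,(v-c['cy'])/f*d,d],-1)
    return (P-np.array(c['t']))@np.array(c['R'])
def rect(pts):
    (cx,cy),(w,h),a=cv2.minAreaRect((np.asarray(pts)[:,:2]*1000).astype(np.float32))
    if w<h: w,h=h,w; a+=90
    return round(cx),round(cy),round(w),round(h),round((a+90)%180-90,1)
def comps(c,p,d,mask,amin=120):
    P=cloud(c,d)
    n,l,st,ce=cv2.connectedComponentsWithStats(mask.astype(np.uint8))
    for i in range(1,n):
        if st[i,4]<amin: continue
        m=l==i; z=np.median(P[m][:,2])
        q=ray(c,np.argwhere(m)[:,::-1],z)
        yield ce[i].round(),st[i,4],round(z*1000),rect(q)
E
python3 - <<'E'
from h import *
p,d=r.snapshot("side");c=r.calibration("side");np.savez("side0.npz",p=p,d=d,**c)
cv2.imwrite("pics/side0.png",p[:,:,::-1])
for n in ["scene","side"]:
    c=dict(np.load(n+"0.npz"));p,d=c['p'],c['d']
    hsv=cv2.cvtColor(p,cv2.COLOR_RGB2HSV)
    P=cloud(c,d)
    m=(hsv[...,1]<60)&(hsv[...,2]>80)&(P[...,0]>.3)&(P[...,0]<.95)&(abs(P[...,1])<.5)&(P[...,2]<.07)
    print(n)
    for x in comps(c,p,d,m,40): print(x)
E
```

```text
scene
(array([299., 161.]), np.int32(156), 49, (390, -269, 77, 39, 55.0))
(array([244., 185.]), np.int32(511), 36, (581, -306, 112, 61, -36.4))
(array([310., 212.]), np.int32(235), 35, (472, -102, 68, 58, 2.4))
(array([255., 238.]), np.int32(358), 3, (649, -135, 85, 53, 9.4))
(array([359., 256.]), np.int32(328), 37, (451, 115, 87, 41, 35.2))
(array([298., 294.]), np.int32(844), 3, (653, 96, 129, 59, -4.3))
(array([414., 292.]), np.int32(614), 3, (387, 287, 76, 72, -66.6))
(array([200., 335.]), np.int32(147), 24, (935, 46, 48, 30, 89.5))
(array([369., 340.]), np.int32(537), 3, (581, 319, 70, 68, -83.9))
(array([295., 391.]), np.int32(42), 66, (821, 323, 20, 14, 81.4))
side
(array([332., 134.]), np.int32(75), 41, (836, 434, 121, 20, 84.4))
(array([291., 180.]), np.int32(199), 4, (582, 322, 68, 67, 56.8))
(array([443., 199.]), np.int32(393), 26, (946, -108, 360, 36, -84.9))
(array([247., 205.]), np.int32(312), 4, (390, 291, 74, 73, 24.1))
(array([344., 207.]), np.int32(419), 4, (655, 101, 128, 57, -4.3))
(array([289., 226.]), np.int32(303), 35, (435, 96, 104, 52, 39.3))
(array([386., 247.]), np.int32(347), 4, (649, -129, 88, 57, 9.0))
(array([337., 265.]), np.int32(367), 34, (459, -127, 79, 72, 89.9))
(array([408., 290.]), np.int32(682), 35, (568, -325, 114, 69, -34.3))
(array([348., 310.]), np.int32(408), 46, (378, -295, 92, 52, 52.9))
```

View pics/side0.png

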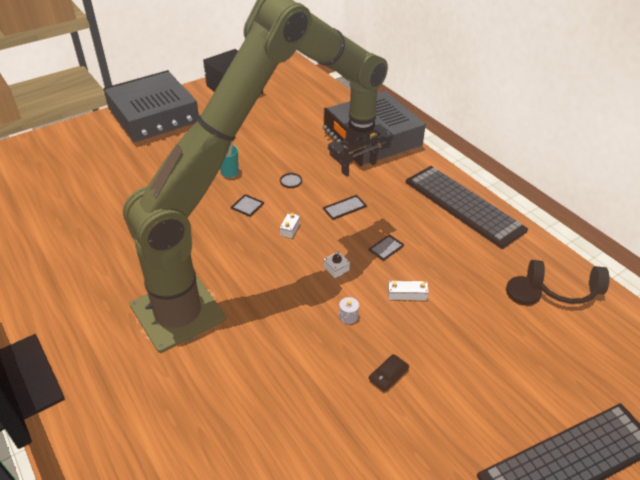

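The side view shows the load (348,310), switch (337,265), long filter (408,290), short filter (289,226) and mouse (389,372). I'll start with the short filter.

Emit:
step_arm(increments=[[[-1.5,1.0,0],[0,0,-6]],[[-2.3,1.5,0],[0,0,-7]],[[-2.6,1.7,0],[0,0,-8]],[[-2.6,1.7,0],[0,0,-8]],[[-2.6,1.7,0],[0,0,-8]],[[-2.3,1.5,0],[0,0,-7]],[[-2.0,1.2,0],[0,0,-6]],[[-1.5,1.0,0],[0,0,-4]],[[0,0,0],[0,0,0]],[[0,0,0],[0,0,0]]], fingers=1, grip_force=25)

```text
clock: 1.15
tool_pos: [0.4517, 0.113, 0.2125]
eef_rot: [0.951, 0.31, 0.0, 0.0]
contact_force: [0.1, 0.5, 0.2]
opening: 1.0
finger_force: 0.0
```

```bash
cat >> h.py <<'E'
from scipy.spatial.transform import Rotation as Ro
def tool():
    s=r.get_state(); y=Ro.from_quat(s['eef_rot']).as_matrix()[:,1]
    print('t',round(s['clock'],2),'tcp mm',(s['tool_pos']*1000).round(1),'psi',np.degrees(np.arctan2(y[1],y[0])).round(1),'tilt',(np.degrees(Ro.from_quat(s['eef_rot']).as_matrix()[:2,2])).round(1),'q',s['q'].round(2),'open',round(s['opening'],3))
def look(name,zlo=None,zhi=None,amin=400,sat=70,val=70):
    tool(); c=r.calibration("wrist"); p,d=r.snapshot("wrist")
    cv2.imwrite(f"pics/{name}.png",p[:,:,::-1]); np.savez(name+".npz",p=p,d=d,**c)
    hsv=cv2.cvtColor(p,cv2.COLOR_RGB2HSV); P=cloud(c,d)
    for lo,hi in ([(zlo,zhi)] if zlo is not None else [(-.002,.007),(.032,.042),(.046,.054)]):
        m=(P[...,2]>lo)&(P[...,2]<hi)&(hsv[...,1]<sat)&(hsv[...,2]>val)&(d>0.1)
        for x in comps(c,p,d,cv2.morphologyEx(m.astype(np.uint8),cv2.MORPH_OPEN,np.ones((5,5))),amin): print(x)
E
python3 - <<'E'
from h import *
look("w1")
for n in ["scene","side"]:
    c=dict(np.load(n+"0.npz"));p,d=c['p'],c['d'];P=cloud(c,d)
    hsv=cv2.cvtColor(p,cv2.COLOR_RGB2HSV)
    m=(abs(hsv[...,0].astype(int)-88)<10)&(hsv[...,1]>120)&(P[...,2]<.12)&(P[...,2]>0.01)
    print('cup',P[m].min(0),P[m].max(0))
    m=(hsv[...,2]<70)&(P[...,2]>.015)&(P[...,2]<.05)&(P[...,1]<-.33)&(P[...,1]>-.6)&(P[...,0]>.2)&(P[...,0]<.6)
    if m.any(): print('mouse',np.median(P[m],0),P[m].min(0),P[m].max(0))
E
```

```text
t 1.15 tcp mm [451.7 113.  212.5] psi -53.9 tilt [ 0.1 -0. ] q [-0.41  0.49  0.09  2.04 -0.07  0.62 -1.2 ] open 1.0
(array([461.,  40.]), np.int32(6941), 3, (643, 99, 104, 56, -4.4))
(array([116., 143.]), np.int32(6399), 3, (388, 289, 72, 70, 23.8))
(array([629., 208.]), np.int32(962), 3, (616, -120, 55, 26, 47.2))
(array([316., 215.]), np.int32(3292), 38, (445, 110, 71, 40, 36.1))
(array([541., 323.]), np.int32(1068), 38, (486, -112, 59, 19, 88.6))
cup [0.39281106 0.45204488 0.01042841] [0.46708224 0.52040826 0.11605166]
cup [0.39124716 0.439466   0.01083402] [0.46267749 0.50782899 0.10126694]
```

Emit:
step_arm(increments=[[[-0.6,-0.3,-2],[0,0,0]],[[0,0,-3],[0,0,0]],[[0,0,-3],[0,0,0]],[[0,0,-3],[0,0,0]],[[0,0,-3],[0,0,0]],[[0,0,-2.5],[0,0,0]],[[0,0,-1.8],[0,0,0]],[[0,0,-1],[0,0,0]],[[0,0,-0.5],[0,0,0]],[[0,0,0],[0,0,0]]])

```text
clock: 2.2
tool_pos: [0.4455, 0.1097, 0.0142]
eef_rot: [0.951, 0.309, 0.0, 0.0]
contact_force: [0.0, 0.2, 0.3]
opening: 1.002
finger_force: 0.0
```

Emit:
step_arm(increments=[[[0,0,0],[0,0,0]],[[0,0,0],[0,0,0]],[[0,0,0],[0,0,0]],[[0,0,0],[0,0,0]],[[0,0,0],[0,0,0]],[[0,0,0],[0,0,0]],[[0,0,0],[0,0,0]],[[0,0,0],[0,0,0]],[[0,0,0],[0,0,0]],[[0,0,0],[0,0,0]]], fingers=0, grip_force=25)

```text
clock: 3.2
tool_pos: [0.445, 0.11, 0.0144]
eef_rot: [0.951, 0.309, 0.0, 0.0]
contact_force: [-0.9, 0.4, -0.3]
opening: 0.114
finger_force: 0.0
```

```bash
python3 - <<'E'
from h import *
look("w2"); print(r.get_state()['finger_force'])
p,d=r.snapshot("side"); c=r.calibration("side"); 
u=proj(c,[.445,.11,.03])[0].astype(int); print(u)
q=p[u[1]-60:u[1]+60,u[0]-80:u[0]+80]; cv2.imwrite("pics/s2.png",np.hstack([cv2.resize(q[:,:,::-1],(400,300)),cv2.resize(cv2.imread("pics/w2.png"),(400,300))]))
E
```

```text
t 3.2 tcp mm [445.  110.   14.4] psi -54.0 tilt [ 0. -0.] q [-0.35  0.87  0.01  2.2  -0.11  0.07 -1.18] open 0.114
(array([600.,  15.]), np.int32(2040), 3, (597, 83, 32, 16, -54.0))
(array([317., 261.]), np.int32(8139), 38, (452, 116, 54, 39, 36.5))
0.0
[289 222]
```

View pics/s2.png

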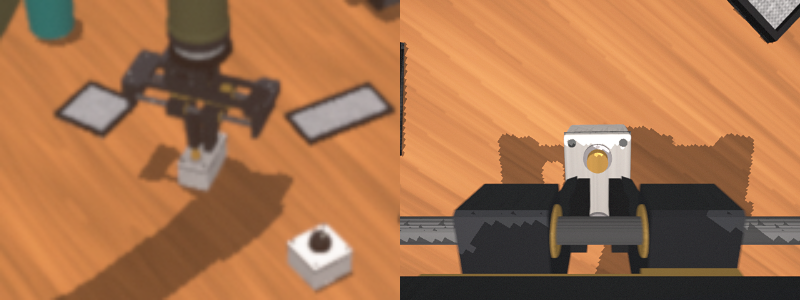

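The crops show both fingers nearly shut, and they seem to sit over the lid with no force. I'll check the fingertip geometry in the depth clouds.

```bash
python3 - <<'E'
from h import *
a=np.radians(-54); ey=np.array([np.cos(a),np.sin(a)]); ex=np.array([-np.sin(a),np.cos(a)])
for n in ["scene","side","wrist"]:
    c=r.calibration(n);p,d=r.snapshot(n);P=cloud(c,d)
    L=(P[...,:2]-[.445,.11]); lx=L@ex*1000; ly=L@ey*1000; z=P[...,2]*1000
    dark=p.max(2)<75
    m=dark&(abs(lx)<25)&(abs(ly)<45)&(z>3)&(z<120)
    print(n,m.sum())
    for lo in range(0,120,10):
        k=m&(z>=lo)&(z<lo+10)
        if k.sum()>3: print(lo,k.sum(),'lx',lx[k].min().round(),lx[k].max().round(),'ly',np.percentile(ly[k],[2,25,50,75,98]).round())
    if n!="wrist": print('tcp px',proj(c,[.445,.11,.0144]).round())
p,d=r.snapshot("side");
q=p[150:270,210:370]; cv2.imwrite("pics/s3.png",cv2.resize(q[:,:,::-1],(800,600),interpolation=cv2.INTER_CUBIC))
E
```

```text
scene 69
40 6 lx -10.0 11.0 ly [-5. -2.  2.  7. 11.]
50 16 lx -8.0 13.0 ly [-11.  -6.   2.   7.  14.]
60 21 lx 4.0 12.0 ly [-13.  -4.   4.  10.  16.]
70 7 lx -11.0 13.0 ly [-7.  0.  5.  8. 10.]
80 16 lx -9.0 12.0 ly [-4. -1.  5.  7. 10.]
tcp px [[359. 257.]]
side 88
50 17 lx -18.0 -5.0 ly [-7. -2.  1.  5. 13.]
60 18 lx -19.0 -5.0 ly [-8. -4.  5. 11. 15.]
70 22 lx -17.0 -2.0 ly [-10.  -5.   3.   9.  15.]
80 19 lx -15.0 -2.0 ly [-11.  -8.  -3.  12.  18.]
90 4 lx -17.0 -4.0 ly [-11. -10.  -9.  -5.   5.]
100 4 lx -22.0 1.0 ly [-11.  -9.  -8.  -7.  -6.]
tcp px [[290. 226.]]
wrist 5822
40 603 lx 8.0 12.0 ly [-12.  -6.  -0.   6.  13.]
50 898 lx 3.0 11.0 ly [-12.  -6.   1.   7.  13.]
60 1110 lx -1.0 11.0 ly [-11.  -6.  -0.   6.  11.]
70 994 lx 8.0 11.0 ly [-10.  -6.   1.   6.  11.]
80 1378 lx -10.0 12.0 ly [-9. -5.  1.  5.  9.]
90 257 lx -10.0 4.0 ly [-8. -7.  8.  8.  8.]
100 346 lx -7.0 10.0 ly [-8. -8. -7.  8.  8.]
110 236 lx 1.0 14.0 ly [-8. -8. -7.  8.  8.]
```

View pics/s3.png

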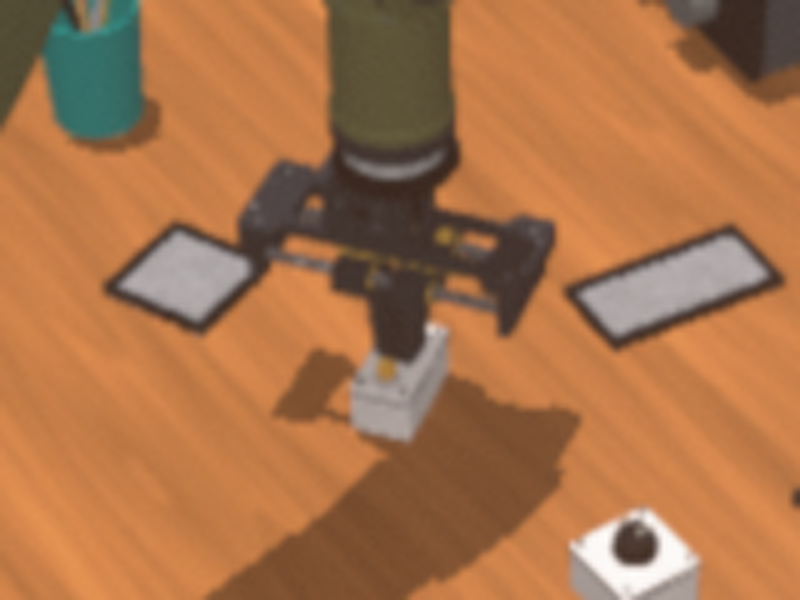

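The fingers are closed above the lid at z of about 40 mm, though the reported TCP is 14 mm. I'll check the true fingertip height in the first pictures.

```bash
python3 - <<'E'
from h import *
for n,(X,Y,psi,zt) in {"side0":(.6243,0,0,211.6),"scene0":(.6243,0,0,211.6),"wrist0":(.6243,0,0,211.6),"w1":(.4517,.113,-54,212.5)}.items():
    c=dict(np.load(n+".npz"));p,d=c['p'],c['d'];P=cloud(c,d)
    a=np.radians(psi); ey=np.array([np.cos(a),np.sin(a)]); ex=np.array([-np.sin(a),np.cos(a)])
    L=P[...,:2]-[X,Y]; lx=L@ex*1000; ly=L@ey*1000; z=P[...,2]*1000-zt
    print(n)
    for sgn in (-1,1):
        m=(abs(lx)<20)&(ly*sgn>15)&(ly*sgn<85)&(z>-60)&(z<60)&(p.max(2)<90)
        for lo in range(-20,60,10):
            k=m&(z>=lo)&(z<lo+10)
            if k.sum()>2: print(sgn,lo,k.sum(),'lx',lx[k].min().round(),lx[k].max().round(),'ly',ly[k].min().round(),ly[k].max().round(),'zmin',z[k].min().round())
E
```

```text
side0
-1 30 7 lx -13.0 2.0 ly -56.0 -45.0 zmin 34.0
-1 40 16 lx -14.0 5.0 ly -63.0 -46.0 zmin 40.0
-1 50 16 lx -15.0 0.0 ly -63.0 -49.0 zmin 51.0
1 30 22 lx -18.0 9.0 ly 38.0 57.0 zmin 30.0
1 40 23 lx -14.0 6.0 ly 40.0 58.0 zmin 41.0
1 50 18 lx -15.0 5.0 ly 40.0 59.0 zmin 50.0
scene0
-1 30 19 lx -7.0 11.0 ly -55.0 -42.0 zmin 30.0
-1 40 23 lx -6.0 12.0 ly -57.0 -42.0 zmin 40.0
-1 50 17 lx -2.0 11.0 ly -58.0 -42.0 zmin 50.0
1 20 3 lx 9.0 10.0 ly 47.0 53.0 zmin 27.0
1 30 16 lx 4.0 12.0 ly 45.0 59.0 zmin 31.0
1 40 12 lx 8.0 12.0 ly 45.0 61.0 zmin 40.0
1 50 8 lx 8.0 12.0 ly 47.0 61.0 zmin 50.0
wrist0
-1 20 246 lx -9.0 11.0 ly -55.0 -43.0 zmin 25.0
-1 30 860 lx -9.0 11.0 ly -58.0 -43.0 zmin 30.0
-1 40 1102 lx -7.0 11.0 ly -58.0 -43.0 zmin 40.0
-1 50 1073 lx -3.0 11.0 ly -59.0 -44.0 zmin 50.0
1 20 251 lx -9.0 11.0 ly 44.0 56.0 zmin 25.0
1 30 848 lx -9.0 11.0 ly 44.0 58.0 zmin 30.0
1 40 1109 lx -8.0 11.0 ly 44.0 59.0 zmin 40.0
1 50 1067 lx -2.0 11.0 ly 45.0 60.0 zmin 50.0
w1
-1 20 242 lx -9.0 11.0 ly -56.0 -44.0 zmin 26.0
-1 30 853 lx -9.0 11.0 ly -58.0 -43.0 zmin 30.0
-1 40 1118 lx -7.0 11.0 ly -59.0 -43.0 zmin 40.0
-1 50 1046 lx -2.0 11.0 ly -60.0 -44.0 zmin 50.0
1 20 250 lx -8.0 11.0 ly 44.0 56.0 zmin 25.0
1 30 860 lx -9.0 11.0 ly 44.0 58.0 zmin 30.0
1 40 1087 lx -7.0 11.0 ly 44.0 59.0 zmin 40.0
1 50 1080 lx -2.0 11.0 ly 45.0 60.0 zmin 50.0
```

All the cameras agree that the real fingertips end 25 mm above the reported TCP. From here on I'll use tip z = reported z + 25 mm and aim for tip heights of about 16 mm, which is a reported −9 mm. The gripper body still clears the sockets.

Emit:
step_arm(increments=[[[0,0,0.3],[0,0,0]],[[0,0,0],[0,0,0]],[[0,0,0],[0,0,0]],[[0,0,0],[0,0,0]],[[0,0,0],[0,0,0]],[[0,0,0],[0,0,0]],[[0,0,0],[0,0,0]],[[0,0,0],[0,0,0]],[[0,0,0],[0,0,0]],[[0,0,0],[0,0,0]]], fingers=1)

```text
clock: 4.5
tool_pos: [0.445, 0.11, 0.0174]
eef_rot: [0.951, 0.309, 0.0, 0.0]
contact_force: [0.8, 0.6, -0.1]
opening: 0.89
finger_force: 0.0
```

Emit:
step_arm(increments=[[[0,0,-0.5],[0,0,0]],[[0,0,-0.5],[0,0,0]],[[0,0,-0.5],[0,0,0]],[[0,0,-0.5],[0,0,0]],[[0,0,-0.3],[0,0,0]],[[0,0,-0.3],[0,0,0]],[[0,0,0],[0,0,0]],[[0,0,0],[0,0,0]],[[0,0,0],[0,0,0]],[[0,0,0],[0,0,0]]])

```text
clock: 5.5
tool_pos: [0.4473, 0.1106, -0.0065]
eef_rot: [0.951, 0.309, -0.002, -0.0]
contact_force: [0.3, 0.2, -0.7]
opening: 1.0
finger_force: 0.0
```

Emit:
step_arm(increments=[[[0,0,0],[0,0,0]],[[0,0,0],[0,0,0]],[[0,0,0],[0,0,0]],[[0,0,0],[0,0,0]],[[0,0,0],[0,0,0]],[[0,0,0],[0,0,0]],[[0,0,0],[0,0,0]],[[0,0,0],[0,0,0]],[[0,0,0],[0,0,0]],[[0,0,0],[0,0,0]]], fingers=0, grip_force=25)

```text
clock: 6.5
tool_pos: [0.4472, 0.1108, -0.0066]
eef_rot: [0.951, 0.309, -0.002, -0.0]
contact_force: [-0.7, 0.9, 0.5]
opening: 0.446
finger_force: 25.0
```

Emit:
step_arm(increments=[[[0,0,0.8],[0,0,0]],[[0,0,1.2],[0,0,0]],[[0,0,2],[0,0,0]],[[0,0,2.5],[0,0,0]],[[0,0,2.5],[0,0,0]],[[0,0,1],[0,0,0]],[[0.8,-1.0,0],[0,0,-2]],[[1.6,-1.9,0],[0,0,-3]],[[2.2,-2.6,0],[0,0,-4]],[[2.4,-2.9,0],[0,0,-4]]])

```text
clock: 7.5
tool_pos: [0.5174, 0.0253, 0.0923]
eef_rot: [0.98, 0.198, -0.003, -0.001]
contact_force: [0.8, 1.4, -2.2]
opening: 0.455
finger_force: 25.0
```

Emit:
step_arm(increments=[[[2.6,-3.2,0],[0,0,-4]],[[2.6,-3.2,0],[0,0,-4]],[[2.6,-3.2,0],[0,0,-4]],[[2.2,-2.6,0],[0,0,-2]],[[1.6,-1.9,0],[0,0,0]],[[1.0,-1.2,0],[0,0,0]],[[0.5,-0.5,0],[0,0,0]],[[0,0,0],[0,0,0]],[[0,0,0],[0,0,0]],[[0,0,0],[0,0,0]]])

```text
clock: 8.5
tool_pos: [0.6475, -0.13, 0.093]
eef_rot: [0.997, 0.079, -0.003, -0.001]
contact_force: [0.8, -0.1, -2.6]
opening: 0.453
finger_force: 25.0
```

```bash
python3 - <<'E'
from h import *
look("w4",-.002,.007)
c=dict(np.load("w4.npz"));P=cloud(c,c['d']);p=c['p']
m=(p.min(2)>150)&(P[...,2]>.11)&(P[...,2]<.18); k=P[m]; print(len(k),np.median(k[:,2]) if len(k) else '', rect(k))
cv2.imwrite("pics/w4b.png",p[:,:,::-1])
E
```

```text
t 8.5 tcp mm [ 647.5 -130.    93. ] psi -80.9 tilt [-0.3  0.1] q [ 0.05  0.89  0.15  1.55 -0.18  0.72 -1.13] open 0.453
(array([319., 190.]), np.int32(4157), 3, (675, -126, 56, 29, -80.9))
13324 0.13720411551417044 (645, -131, 73, 40, 9.0)
```

View pics/w4.png

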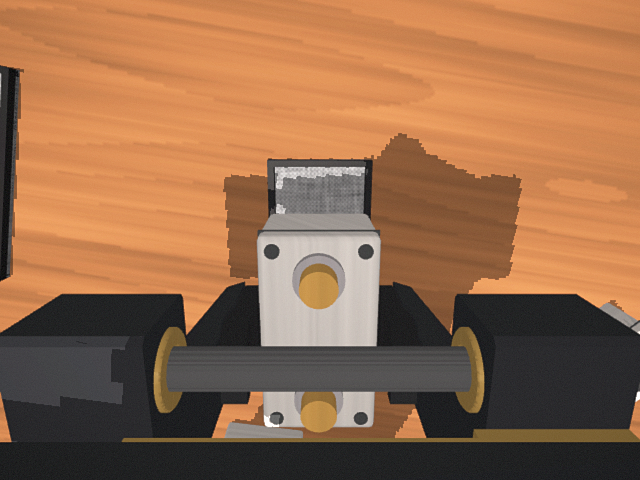

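The box hangs over its tray, with its front lid edge at row 232 and the tray's far end at row 160. The offset is about 1.5 mm, so I'll lower it.

Emit:
step_arm(increments=[[[0.15,0,-1],[0,0,0]],[[0,0,-1.6],[0,0,0]],[[0,0,-1.6],[0,0,0]],[[0,0,-1.6],[0,0,0]],[[0,0,-1.4],[0,0,0]],[[0,0,-1.0],[0,0,0]],[[0,0,-0.7],[0,0,0]],[[0,0,-0.4],[0,0,0]],[[0,0,-0.2],[0,0,0]],[[0,0,0],[0,0,0]]])

```text
clock: 9.55
tool_pos: [0.65, -0.1315, -0.0014]
eef_rot: [0.997, 0.078, -0.002, -0.001]
contact_force: [-0.1, -0.3, -2.2]
opening: 0.452
finger_force: 25.0
```

Emit:
step_arm(increments=[[[-0.1,0,-0.15],[0,0,0]],[[0,0,0],[0,0,0]],[[0,0,0],[0,0,0]],[[0,0,0],[0,0,0]],[[0,0,0],[0,0,0]],[[0,0,0],[0,0,0]],[[0,0,0],[0,0,0]],[[0,0,0],[0,0,0]],[[0,0,0],[0,0,0]],[[0,0,0],[0,0,0]]])

```text
clock: 10.55
tool_pos: [0.6488, -0.1314, -0.0031]
eef_rot: [0.997, 0.078, -0.002, -0.001]
contact_force: [-0.8, 0.1, -2.4]
opening: 0.453
finger_force: 25.0
```

Emit:
step_arm(increments=[[[0,0,0],[0,0,0]],[[0,0,0],[0,0,0]],[[0,0,0],[0,0,0]],[[0,0,0],[0,0,0]],[[0,0,0],[0,0,0]],[[0,0,1],[0,0,0]],[[0,0,3],[0,0,0]],[[0,0,4.5],[0,0,0]],[[0,0,4.5],[0,0,0]],[[0,0,4],[0,0,0]]], fingers=1)

```text
clock: 11.55
tool_pos: [0.6491, -0.1316, 0.17]
eef_rot: [0.997, 0.078, -0.001, -0.0]
contact_force: [0.0, -0.1, 0.2]
opening: 1.0
finger_force: 0.0
```

```bash
python3 - <<'E'
from h import *
look("w5")
E
```

```text
t 11.55 tcp mm [ 649.1 -131.6  170. ] psi -81.0 tilt [-0.2  0. ] q [ 0.04  0.79  0.17  1.49 -0.16  0.87 -1.15] open 1.0
(array([ 33., 156.]), np.int32(10747), 3, (652, 101, 128, 55, -3.8))
(array([313., 197.]), np.int32(2165), 3, (646, -131, 88, 57, 9.0))
(array([317., 220.]), np.int32(3306), 41, (647, -132, 72, 40, 9.0))
(array([551., 314.]), np.int32(1954), 38, (602, -331, 46, 44, -35.4))
(array([266., 412.]), np.int32(2264), 38, (473, -115, 61, 49, -81.0))
```

The short filter is seated: lid at z 41 and within 1 mm of its tray's centre. Next is the long filter.

Emit:
step_arm(increments=[[[-0.5,-1.0,1],[0,0,-4]],[[-0.9,-2.2,1],[0,0,-6]],[[-1.0,-2.6,1],[0,0,-7]],[[-1.1,-2.8,0],[0,0,-7]],[[-1.1,-2.8,0],[0,0,-7]],[[-1.0,-2.6,0],[0,0,-6]],[[-0.9,-2.2,0],[0,0,-5]],[[-0.9,-1.8,0],[0,0,-3]],[[0,0,0],[0,0,0]],[[0,0,0],[0,0,0]]])

```text
clock: 12.6
tool_pos: [0.5752, -0.3105, 0.197]
eef_rot: [0.951, -0.308, -0.002, -0.002]
contact_force: [0.3, 0.2, -0.3]
opening: 1.005
finger_force: 0.0
```

```bash
python3 - <<'E'
from h import *
look("w6")
E
```

```text
t 12.6 tcp mm [ 575.2 -310.5  197. ] psi -125.9 tilt [-0.1  0.3] q [ 0.23  0.78  0.38  1.5  -0.33  0.93 -1.49] open 1.005
(array([324., 204.]), np.int32(5940), 38, (576, -316, 109, 39, -36.0))
(array([100., 265.]), np.int32(3173), 40, (646, -135, 72, 44, 8.9))
(array([220., 416.]), np.int32(2004), 37, (468, -118, 59, 57, -88.5))
(array([417., 408.]), np.int32(1599), 50, (381, -278, 54, 37, 54.2))
```

Emit:
step_arm(increments=[[[0.1,-0.5,-2],[0,0,0]],[[0,0,-3],[0,0,0]],[[0,0,-3.5],[0,0,0]],[[0,0,-3.5],[0,0,0]],[[0,0,-3],[0,0,0]],[[0,0,-2.5],[0,0,0]],[[0,0,-1.5],[0,0,0]],[[0,0,-1],[0,0,0]],[[0,0,-0.5],[0,0,0]],[[0,0,0],[0,0,0]]])

```text
clock: 13.65
tool_pos: [0.5762, -0.3162, -0.008]
eef_rot: [0.951, -0.309, -0.002, -0.002]
contact_force: [-0.7, 0.3, -0.1]
opening: 1.0
finger_force: 0.0
```

Emit:
step_arm(increments=[[[0,0,0],[0,0,0]],[[0,0,0],[0,0,0]],[[0,0,0],[0,0,0]],[[0,0,0],[0,0,0]],[[0,0,0],[0,0,0]],[[0,0,0],[0,0,0]],[[0,0,0],[0,0,0]],[[0,0,0],[0,0,0]],[[0,0,0],[0,0,0]],[[0,0,0],[0,0,0]]], fingers=0, grip_force=30)

```text
clock: 14.65
tool_pos: [0.5758, -0.3164, -0.0081]
eef_rot: [0.951, -0.309, -0.002, -0.001]
contact_force: [-0.3, 1.8, 1.1]
opening: 0.447
finger_force: 30.0
```

Emit:
step_arm(increments=[[[0,0,0.8],[0,0,0]],[[0,0,1.6],[0,0,0]],[[0,0,2.4],[0,0,0]],[[0,0,2.8],[0,0,0]],[[0,0,2.4],[0,0,0]],[[0,0.8,1.0],[0,0,1]],[[0.3,1.6,0],[0,0,2]],[[0.5,2.4,0],[0,0,2]],[[0.6,3.0,0],[0,0,3]],[[0.6,3.4,0],[0,0,3]]])

```text
clock: 15.65
tool_pos: [0.595, -0.2017, 0.1005]
eef_rot: [0.977, -0.215, -0.003, -0.002]
contact_force: [0.3, 0.2, -2.5]
opening: 0.452
finger_force: 30.0
```

Emit:
step_arm(increments=[[[0.6,3.4,0],[0,0,3]],[[0.7,3.8,0],[0,0,3]],[[0.7,3.8,0],[0,0,3]],[[0.7,3.8,0],[0,0,3]],[[0.7,3.8,0],[0,0,3]],[[0.6,3.4,0],[0,0,2]],[[0.6,3.0,0],[0,0,2]],[[0.5,2.3,0],[0,0,2]],[[0.4,1.8,0],[0,0,0]],[[0.3,1.2,0],[0,0,0]]])

```text
clock: 16.65
tool_pos: [0.6526, 0.1017, 0.1008]
eef_rot: [0.999, -0.034, -0.003, -0.001]
contact_force: [-0.3, 0.4, -1.8]
opening: 0.454
finger_force: 30.0
```

Emit:
step_arm(increments=[[[0,0,0],[0,0,0]],[[0,0,0],[0,0,0]],[[0,0,0],[0,0,0]],[[0,0,0],[0,0,0]],[[0,0,0],[0,0,0]],[[0,0,0],[0,0,0]],[[0,0,0],[0,0,0]],[[0,0,0],[0,0,0]],[[0,0,0],[0,0,0]],[[0,0,0],[0,0,0]]])

```text
clock: 17.65
tool_pos: [0.6537, 0.0986, 0.1019]
eef_rot: [0.999, -0.035, -0.002, -0.001]
contact_force: [-0.6, -1.0, -1.8]
opening: 0.448
finger_force: 30.0
```

```bash
cat >> h.py <<'E'
def held(name,lo,hi,thr=150):
    look(name,-.002,.007)
    c=dict(np.load(name+".npz"));P=cloud(c,c['d'])
    m=(c['p'].min(2)>thr)&(P[...,2]>lo)&(P[...,2]<hi); k=P[m]; print('held',len(k),np.median(k[:,2]).round(4),rect(k))
E
python3 - <<'E'
from h import *
held("w7",.12,.20)
E
```

```text
t 17.65 tcp mm [653.7  98.6 101.9] psi -94.0 tilt [-0.2  0.1] q [-0.35  0.89  0.26  1.55 -0.3   0.75 -1.6 ] open 0.448
(array([319., 148.]), np.int32(2406), 3, (707, 94, 56, 17, 86.0))
(array([633., 219.]), np.int32(1391), 3, (643, -110, 87, 8, 7.2))
(array([ 10., 316.]), np.int32(432), 3, (603, 319, 20, 19, -15.2))
held 23757 0.1476 (659, 98, 96, 40, -4.1)
```

Emit:
step_arm(increments=[[[0,0,-1],[0,0,0]],[[0,0,-1.6],[0,0,0]],[[0,0,-1.8],[0,0,0]],[[0,0,-1.8],[0,0,0]],[[0,0,-1.6],[0,0,0]],[[0,0,-1.2],[0,0,0]],[[0,0,-0.8],[0,0,0]],[[0,0,-0.5],[0,0,0]],[[0,0,-0.3],[0,0,0]],[[0,0,0],[0,0,0]]])

```text
clock: 18.7
tool_pos: [0.6539, 0.0986, -0.0041]
eef_rot: [0.999, -0.035, -0.002, -0.001]
contact_force: [-0.9, -0.1, -1.9]
opening: 0.45
finger_force: 30.0
```

Emit:
step_arm(increments=[[[0,0,0],[0,0,0]],[[0,0,0],[0,0,0]],[[0,0,0],[0,0,0]],[[0,0,0],[0,0,0]],[[0,0,0],[0,0,0]],[[0,0,1],[0,0,0]],[[0,0,3],[0,0,0]],[[0,0,4.5],[0,0,0]],[[0,0,4.5],[0,0,0]],[[0,0,4],[0,0,0]]], fingers=1)

```text
clock: 19.7
tool_pos: [0.6541, 0.0984, 0.169]
eef_rot: [0.999, -0.035, -0.001, -0.001]
contact_force: [0.5, 0.2, -0.7]
opening: 0.999
finger_force: 0.0
```

```bash
python3 - <<'E'
from h import *
look("w8")
E
```

```text
t 19.7 tcp mm [654.1  98.4 169. ] psi -94.0 tilt [-0.1  0.1] q [-0.37  0.81  0.3   1.5  -0.28  0.88 -1.62] open 0.999
(array([328., 180.]), np.int32(2217), 3, (653, 98, 127, 57, -4.3))
(array([586., 186.]), np.int32(1739), 3, (646, -134, 89, 55, 8.9))
(array([289., 245.]), np.int32(562), 3, (626, 126, 70, 6, -4.1))
(array([ 79., 307.]), np.int32(2872), 3, (583, 315, 68, 52, 21.2))
(array([318., 218.]), np.int32(5559), 41, (654, 98, 109, 40, -4.0))
(array([612., 213.]), np.int32(1717), 40, (646, -121, 71, 29, 8.3))
```

The long filter is seated. Next is the switch.

Emit:
step_arm(increments=[[[-0.8,-1.0,1],[0,0,1]],[[-1.7,-2.0,1],[0,0,1]],[[-2.5,-2.9,1],[0,0,1]],[[-3.0,-3.4,0],[0,0,1]],[[-3.0,-3.4,0],[0,0,0]],[[-2.7,-3.2,0],[0,0,0]],[[-2.2,-2.6,0],[0,0,0]],[[-1.5,-1.8,0],[0,0,0]],[[-1.0,-1.0,0],[0,0,0]],[[0,0,0],[0,0,0]]])

```text
clock: 20.75
tool_pos: [0.4675, -0.1159, 0.1957]
eef_rot: [1.0, -0.002, -0.003, -0.001]
contact_force: [0.5, -0.4, 0.6]
opening: 0.999
finger_force: 0.0
```

```bash
python3 - <<'E'
from h import *
look("w9")
E
```

```text
t 20.75 tcp mm [ 467.5 -115.9  195.7] psi -90.2 tilt [-0.4  0.1] q [-0.    0.55  0.24  2.01 -0.22  0.61 -1.2 ] open 0.999
(array([55., 39.]), np.int32(1044), 3, (612, 103, 53, 41, 86.2))
(array([334.,  25.]), np.int32(1061), 3, (619, -135, 56, 30, -81.5))
(array([28., 22.]), np.int32(1150), 40, (608, 95, 35, 25, 89.8))
(array([343.,  11.]), np.int32(765), 40, (613, -136, 40, 14, 89.8))
(array([317., 211.]), np.int32(3374), 38, (467, -115, 56, 55, 1.1))
(array([527., 300.]), np.int32(1843), 50, (396, -288, 56, 34, 52.1))
```

View pics/w9.png

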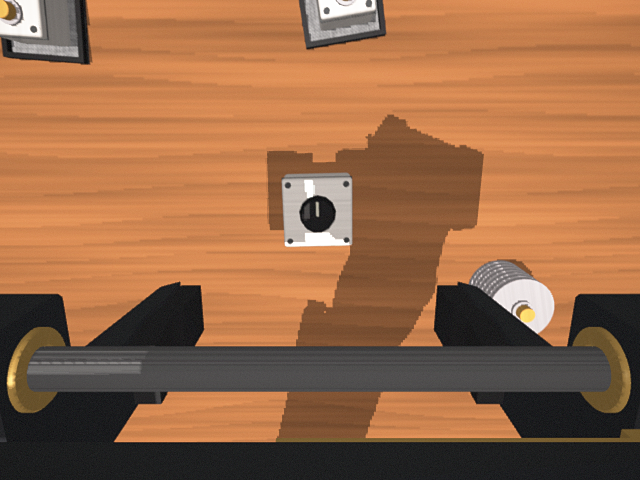

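The switch is at (317,211), directly below the tool and nearly square to it. I'll descend.

Emit:
step_arm(increments=[[[0,0.1,-2],[0,0,1]],[[0,0,-3],[0,0,0]],[[0,0,-3.5],[0,0,0]],[[0,0,-3.5],[0,0,0]],[[0,0,-3],[0,0,0]],[[0,0,-2.2],[0,0,0]],[[0,0,-1.5],[0,0,0]],[[0,0,-1],[0,0,0]],[[0,0,-0.4],[0,0,0]],[[0,0,0],[0,0,0]]])

```text
clock: 21.8
tool_pos: [0.4702, -0.1128, -0.0054]
eef_rot: [1.0, 0.009, -0.002, -0.001]
contact_force: [0.2, -0.6, -0.1]
opening: 0.999
finger_force: 0.0
```

Emit:
step_arm(increments=[[[0,0,0],[0,0,0]],[[0,0,0],[0,0,0]],[[0,0,0],[0,0,0]],[[0,0,0],[0,0,0]],[[0,0,0],[0,0,0]],[[0,0,0],[0,0,0]],[[0,0,0],[0,0,0]],[[0,0,0],[0,0,0]],[[0,0,0],[0,0,0]],[[0,0,0],[0,0,0]]], fingers=0, grip_force=30)

```text
clock: 22.8
tool_pos: [0.47, -0.1137, -0.0047]
eef_rot: [1.0, 0.009, -0.002, -0.001]
contact_force: [0.4, -0.3, 6.0]
opening: 0.634
finger_force: 30.0
```

Emit:
step_arm(increments=[[[0,0,0.8],[0,0,0]],[[0,0,1.6],[0,0,0]],[[0,0,2.4],[0,0,0]],[[0,0,2.8],[0,0,0]],[[0,0,2.4],[0,0,0]],[[0,0.8,1.0],[0,0,0]],[[-0.3,1.6,0],[0,0,1]],[[-0.5,2.4,0],[0,0,2]],[[-0.6,3.0,0],[0,0,2]],[[-0.6,3.2,0],[0,0,2]]])

```text
clock: 23.8
tool_pos: [0.4488, -0.002, 0.1044]
eef_rot: [0.998, 0.07, -0.003, -0.001]
contact_force: [0.7, 0.4, -2.3]
opening: 0.63
finger_force: 30.0
```

Emit:
step_arm(increments=[[[-0.7,3.4,0],[0,0,2]],[[-0.7,3.6,0],[0,0,2]],[[-0.8,3.6,0],[0,0,2]],[[-0.8,3.6,0],[0,0,2]],[[-0.7,3.6,0],[0,0,2]],[[-0.7,3.4,0],[0,0,2]],[[-0.6,2.8,0],[0,0,2]],[[-0.5,2.3,0],[0,0,2]],[[-0.4,1.8,0],[0,0,0]],[[-0.3,1.2,0],[0,0,0]]])

```text
clock: 24.8
tool_pos: [0.386, 0.2915, 0.1042]
eef_rot: [0.978, 0.209, -0.003, -0.001]
contact_force: [-0.6, -0.8, -2.5]
opening: 0.628
finger_force: 30.0
```

Emit:
step_arm(increments=[[[0,0,0],[0,0,0]],[[0,0,0],[0,0,0]],[[0,0,0],[0,0,0]],[[0,0,0],[0,0,0]],[[0,0,0],[0,0,0]],[[0,0,0],[0,0,0]],[[0,0,0],[0,0,0]],[[0,0,0],[0,0,0]],[[0,0,0],[0,0,0]],[[0,0,0],[0,0,0]]])

```text
clock: 25.8
tool_pos: [0.3878, 0.2896, 0.1049]
eef_rot: [0.978, 0.208, -0.002, -0.0]
contact_force: [1.0, 0.4, -3.0]
opening: 0.631
finger_force: 30.0
```

```bash
python3 - <<'E'
from h import *
held("w10",.135,.16,110)
E
```

```text
t 25.8 tcp mm [387.8 289.6 104.9] psi -66.0 tilt [-0.3 -0. ] q [-0.86  0.71  0.2   2.09 -0.37  0.38 -1.51] open 0.631
(array([321., 204.]), np.int32(6147), 3, (404, 295, 72, 38, -66.0))
held 13642 0.1472 (385, 288, 57, 56, 24.1)
```

View pics/w10.png

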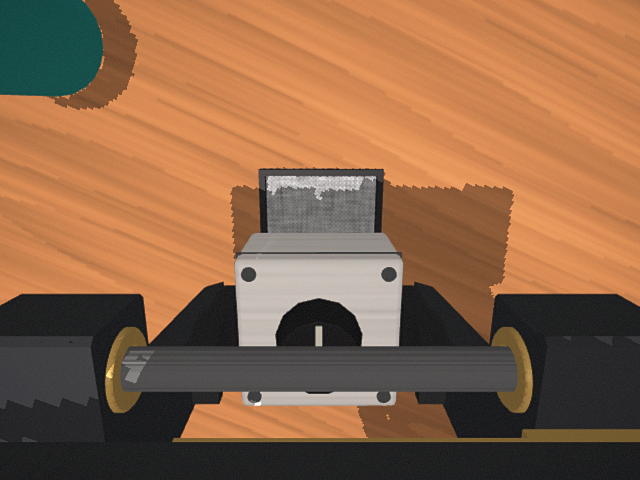

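The switch hangs over its tray, with the tray's far wall at row 170 and the lid spanning columns 236–402. It needs a 3 mm shift in x and then the descent.

Emit:
step_arm(increments=[[[0.3,0,-1],[0,0,0]],[[0,0,-1.6],[0,0,0]],[[0,0,-1.8],[0,0,0]],[[0,0,-1.8],[0,0,0]],[[0,0,-1.6],[0,0,0]],[[0,0,-1.2],[0,0,0]],[[0,0,-0.8],[0,0,0]],[[0,0,-0.5],[0,0,0]],[[0,0,-0.2],[0,0,0]],[[0,0,0],[0,0,0]]])

```text
clock: 26.85
tool_pos: [0.3909, 0.2897, -0.0]
eef_rot: [0.978, 0.208, -0.002, -0.0]
contact_force: [-0.3, 0.5, -1.6]
opening: 0.634
finger_force: 30.0
```

```bash
python3 - <<'E'
from h import *
tool()
E
```

```text
t 26.85 tcp mm [390.9 289.7  -0. ] psi -66.0 tilt [-0.2 -0. ] q [-0.77  0.91  0.06  2.11 -0.42  0.13 -1.47] open 0.634
```

Emit:
step_arm(increments=[[[0,0,-0.1],[0,0,0]],[[0,0,0],[0,0,0]],[[0,0,0],[0,0,0]],[[0,0,0],[0,0,0]],[[0,0,0],[0,0,0]],[[0,0,0],[0,0,0]],[[0,0,0],[0,0,0]],[[0,0,0],[0,0,0]],[[0,0,0],[0,0,0]],[[0,0,0],[0,0,0]]])

```text
clock: 27.85
tool_pos: [0.3907, 0.2895, -0.0012]
eef_rot: [0.978, 0.208, -0.002, -0.0]
contact_force: [0.1, 0.7, -1.9]
opening: 0.635
finger_force: 30.0
```

Emit:
step_arm(increments=[[[0,0,0],[0,0,0]],[[0,0,0],[0,0,0]],[[0,0,0],[0,0,0]],[[0,0,0],[0,0,0]],[[0,0,0],[0,0,0]],[[0,0,1],[0,0,0]],[[0,0,3],[0,0,0]],[[0,0,4.5],[0,0,0]],[[0,0,4.5],[0,0,0]],[[0,0,4],[0,0,0]]], fingers=1)

```text
clock: 28.85
tool_pos: [0.3905, 0.2894, 0.1716]
eef_rot: [0.978, 0.208, -0.002, -0.001]
contact_force: [-0.1, 0.5, -0.3]
opening: 0.999
finger_force: 0.0
```

```bash
python3 - <<'E'
from h import *
look("w11")
E
```

```text
t 28.85 tcp mm [390.5 289.4 171.6] psi -66.0 tilt [-0.2  0. ] q [-0.92  0.6   0.3   2.03 -0.32  0.56 -1.54] open 0.999
(array([324., 178.]), np.int32(1189), 3, (407, 296, 72, 31, -66.0))
(array([278., 221.]), np.int32(445), 3, (368, 316, 59, 5, 24.0))
(array([319., 221.]), np.int32(3236), 41, (389, 288, 56, 56, 24.0))
```

The switch is seated. Next is the dummy load, going around the base's near zone.

Emit:
step_arm(increments=[[[0.8,-1.2,1],[0,0,0]],[[1.0,-2.2,1],[0,0,0]],[[1.2,-3.0,1],[0,0,0]],[[1.2,-3.2,0],[0,0,0]],[[1.0,-3.4,0],[0,0,0]],[[0.8,-3.4,0],[0,0,0]],[[0.6,-3.4,0],[0,0,0]],[[0.4,-3.4,0],[0,0,0]],[[0,-3.4,0],[0,0,0]],[[0,-3.4,0],[0,0,0]]])

```text
clock: 29.9
tool_pos: [0.4597, -0.013, 0.1984]
eef_rot: [0.978, 0.207, -0.003, -0.0]
contact_force: [0.5, 0.3, -0.5]
opening: 1.001
finger_force: 0.0
```

Emit:
step_arm(increments=[[[0,-3.4,0],[0,0,0]],[[-0.4,-3.4,0],[0,0,0]],[[-0.6,-3.4,0],[0,0,0]],[[-0.8,-3.4,0],[0,0,0]],[[-1.0,-3.4,0],[0,0,0]],[[-1.2,-3.2,0],[0,0,0]],[[-1.2,-3.0,0],[0,0,0]],[[-1.2,-2.2,0],[0,0,0]],[[-0.8,-1.2,0],[0,0,0]],[[0,-0.7,0],[0,0,0]]])

```text
clock: 30.9
tool_pos: [0.3859, -0.2852, 0.1984]
eef_rot: [0.979, 0.206, -0.004, -0.001]
contact_force: [0.2, -0.9, 0.2]
opening: 1.0
finger_force: 0.0
```

```bash
python3 - <<'E'
from h import *
look("w12")
c=dict(np.load("w12.npz"));P=cloud(c,c['d'])
m=(P[...,2]>.057)&(P[...,2]<.065)&(abs(P[...,1]+.285)<.05)&(abs(P[...,0]-.385)<.05); print('socket',m.sum(),P[m].mean(0) if m.any() else '')
E
```

```text
t 30.9 tcp mm [ 385.9 -285.2  198.4] psi -66.2 tilt [-0.4  0. ] q [ 0.41  0.54  0.2   2.01 -0.17  0.61 -0.44] open 1.0
(array([317., 211.]), np.int32(3360), 50, (388, -283, 53, 53, 23.8))
socket 202 [ 0.38756322 -0.28297369  0.06060763]
```

View pics/w12.png

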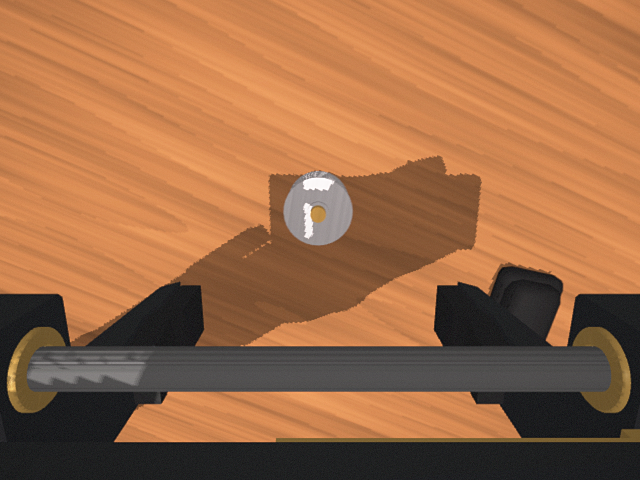

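The load is at (317,211) and the mouse at (530,295), well clear of the fingers. I'll descend with the tips 28 mm up.

Emit:
step_arm(increments=[[[0.2,0.2,-2],[0,0,0]],[[0,0,-3],[0,0,0]],[[0,0,-3.5],[0,0,0]],[[0,0,-3.5],[0,0,0]],[[0,0,-3],[0,0,0]],[[0,0,-2],[0,0,0]],[[0,0,-1.3],[0,0,0]],[[0,0,-0.8],[0,0,0]],[[0,0,-0.4],[0,0,0]],[[0,0,0],[0,0,0]]])

```text
clock: 31.95
tool_pos: [0.391, -0.2814, 0.004]
eef_rot: [0.978, 0.208, -0.002, -0.0]
contact_force: [0.4, 0.0, 0.4]
opening: 0.999
finger_force: 0.0
```

Emit:
step_arm(increments=[[[0,0,0],[0,0,0]],[[0,0,0],[0,0,0]],[[0,0,0],[0,0,0]],[[0,0,0],[0,0,0]],[[0,0,0],[0,0,0]],[[0,0,0],[0,0,0]],[[0,0,0],[0,0,0]],[[0,0,0],[0,0,0]],[[0,0,0],[0,0,0]],[[0,0,0],[0,0,0]]], fingers=0, grip_force=35)

```text
clock: 32.95
tool_pos: [0.3908, -0.2815, 0.0041]
eef_rot: [0.978, 0.208, -0.002, -0.0]
contact_force: [-0.2, -0.8, 5.1]
opening: 0.601
finger_force: 35.0
```

Emit:
step_arm(increments=[[[0,0,0.8],[0,0,0]],[[0,0,1.6],[0,0,0]],[[0,0,2.4],[0,0,0]],[[0,0,2.8],[0,0,0]],[[0,0,2.4],[0,0,0]],[[0.4,0.8,1.0],[0,0,0]],[[0.7,1.6,0],[0,0,0]],[[0.8,2.4,0],[0,0,0]],[[0.9,3.0,0],[0,0,0]],[[1.0,3.2,0],[0,0,0]]])

```text
clock: 33.95
tool_pos: [0.4285, -0.1698, 0.1133]
eef_rot: [0.978, 0.208, -0.003, -0.001]
contact_force: [0.1, 1.0, -2.0]
opening: 0.603
finger_force: 35.0
```

Emit:
step_arm(increments=[[[1.0,3.2,0],[0,0,0]],[[1.0,3.2,0],[0,0,0]],[[1.0,3.2,0],[0,0,0]],[[1.0,3.2,0],[0,0,0]],[[1.0,3.2,0],[0,0,0]],[[1.0,3.2,0],[0,0,0]],[[1.0,3.2,0],[0,0,0]],[[1.0,3.2,0],[0,0,0]],[[1.0,3.2,0],[0,0,0]],[[1.0,3.2,0],[0,0,0]]])

```text
clock: 34.95
tool_pos: [0.5277, 0.1508, 0.113]
eef_rot: [0.978, 0.208, -0.003, -0.0]
contact_force: [0.9, -0.4, -2.2]
opening: 0.606
finger_force: 35.0
```

Emit:
step_arm(increments=[[[1.0,3.2,0],[0,0,0]],[[1.0,3.2,0],[0,0,0]],[[1.0,3.0,0],[0,0,0]],[[0.9,2.8,0],[0,0,0]],[[0.6,2.2,0],[0,0,0]],[[0.4,1.6,0],[0,0,0]],[[0.3,1.0,0],[0,0,0]],[[0,0,0],[0,0,0]],[[0,0,0],[0,0,0]],[[0,0,0],[0,0,0]]])

```text
clock: 35.95
tool_pos: [0.5806, 0.3168, 0.1138]
eef_rot: [0.978, 0.207, -0.003, 0.0]
contact_force: [0.5, -0.3, -3.1]
opening: 0.604
finger_force: 35.0
```

```bash
python3 - <<'E'
from h import *
held("w13",.145,.18,110)
c=dict(np.load("w13.npz"));P=cloud(c,c['d'])
m=(P[...,2]>.165)&(P[...,2]<.177)&(c['p'][...,0]>c['p'][...,2]+40);print('socket',m.sum(),np.median(P[m],0))
E
```

```text
t 35.95 tcp mm [580.6 316.8 113.8] psi -66.1 tilt [-0.3 -0.1] q [-0.77  0.89  0.39  1.54 -0.43  0.8  -1.35] open 0.604
(array([313., 209.]), np.int32(5036), 3, (590, 325, 68, 49, -62.5))
(array([610., 254.]), np.int32(741), 3, (645, 119, 67, 7, -4.4))
(array([254., 423.]), np.int32(939), 3, (409, 297, 71, 19, -66.1))
held 12362 0.1592 (577, 316, 55, 52, 0.5)
socket 280 [0.58238998 0.31773014 0.16760911]
```

View pics/w13.png

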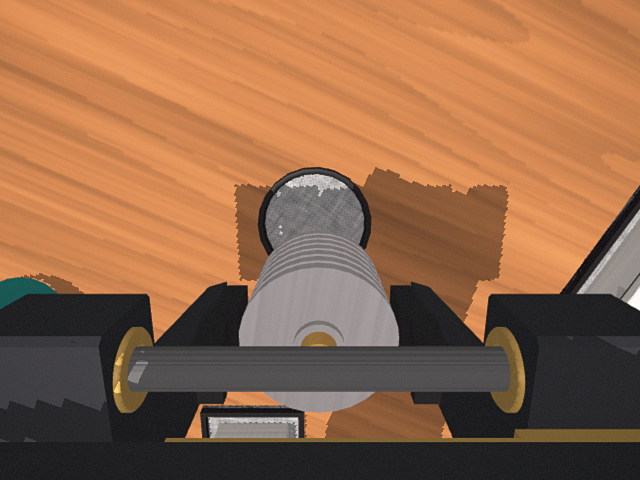

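The load hangs over the round tray, whose rim is a circle centred near (315,215). The load is about 4 mm short in x and y, so I'll correct that and lower it.

Emit:
step_arm(increments=[[[0.4,0.4,-1],[0,0,0]],[[0,0,-1.6],[0,0,0]],[[0,0,-1.8],[0,0,0]],[[0,0,-1.8],[0,0,0]],[[0,0,-1.6],[0,0,0]],[[0,0,-1.2],[0,0,0]],[[0,0,-0.8],[0,0,0]],[[0,0,-0.4],[0,0,0]],[[0,0,-0.3],[0,0,0]],[[0,0,0],[0,0,0]]])

```text
clock: 37.0
tool_pos: [0.5849, 0.3227, 0.009]
eef_rot: [0.978, 0.208, -0.002, -0.0]
contact_force: [-0.1, -0.3, -2.5]
opening: 0.607
finger_force: 35.0
```

Emit:
step_arm(increments=[[[0,0,0],[0,0,0]],[[0,0,0],[0,0,0]],[[0,0,0],[0,0,0]],[[0,0,0],[0,0,0]],[[0,0,0],[0,0,0]],[[0,0,0],[0,0,0]],[[0,0,0],[0,0,0]],[[0,0,0],[0,0,0]],[[0,0,0],[0,0,0]],[[0,0,0],[0,0,0]]])

```text
clock: 38.0
tool_pos: [0.5847, 0.3226, 0.0089]
eef_rot: [0.978, 0.208, -0.002, -0.0]
contact_force: [-0.5, 0.4, -3.6]
opening: 0.603
finger_force: 35.0
```

Emit:
step_arm(increments=[[[-0.1,-0.1,-0.1],[0,0,0]],[[0,0,-0.05],[0,0,0]],[[0,0,0],[0,0,0]],[[0,0,0],[0,0,0]],[[0,0,0],[0,0,0]],[[0,0,0],[0,0,0]],[[0,0,0],[0,0,0]],[[0,0,0],[0,0,0]],[[0,0,0],[0,0,0]],[[0,0,0],[0,0,0]]])

```text
clock: 39.0
tool_pos: [0.5838, 0.3216, 0.0074]
eef_rot: [0.978, 0.208, -0.002, -0.0]
contact_force: [-0.1, 0.2, -2.5]
opening: 0.603
finger_force: 35.0
```

Emit:
step_arm(increments=[[[0,0,0],[0,0,0]],[[0,0,0],[0,0,0]],[[0,0,0],[0,0,0]],[[0,0,0],[0,0,0]],[[0,0,0],[0,0,0]],[[0,0,1],[0,0,0]],[[0,0,3],[0,0,0]],[[0,0,4.5],[0,0,0]],[[0,0,4.5],[0,0,0]],[[0,0,4],[0,0,0]]], fingers=1)

```text
clock: 40.0
tool_pos: [0.5842, 0.3215, 0.1805]
eef_rot: [0.978, 0.208, -0.001, -0.0]
contact_force: [1.4, 0.2, -0.5]
opening: 1.002
finger_force: 0.0
```

```bash
python3 - <<'E'
from h import *
look("w14")
p,d=r.snapshot("side"); q=p[130:400,200:500]; cv2.imwrite("pics/s14.png",cv2.resize(q[:,:,::-1],(660,594)))
E
```

```text
t 40.0 tcp mm [584.2 321.5 180.5] psi -66.0 tilt [-0.2  0. ] q [-0.79  0.82  0.44  1.48 -0.4   0.93 -1.39] open 1.002
(array([570., 228.]), np.int32(1329), 3, (654, 111, 128, 27, -1.3))
(array([318., 190.]), np.int32(1077), 3, (594, 326, 68, 37, -66.0))
(array([598., 252.]), np.int32(2970), 40, (653, 102, 109, 46, -4.0))
(array([623., 237.]), np.int32(444), 41, (665, 100, 24, 19, -50.9))
(array([264., 413.]), np.int32(1567), 41, (402, 294, 56, 36, -66.0))
(array([317., 225.]), np.int32(3001), 53, (581, 320, 54, 53, 24.0))
```

View pics/s14.png

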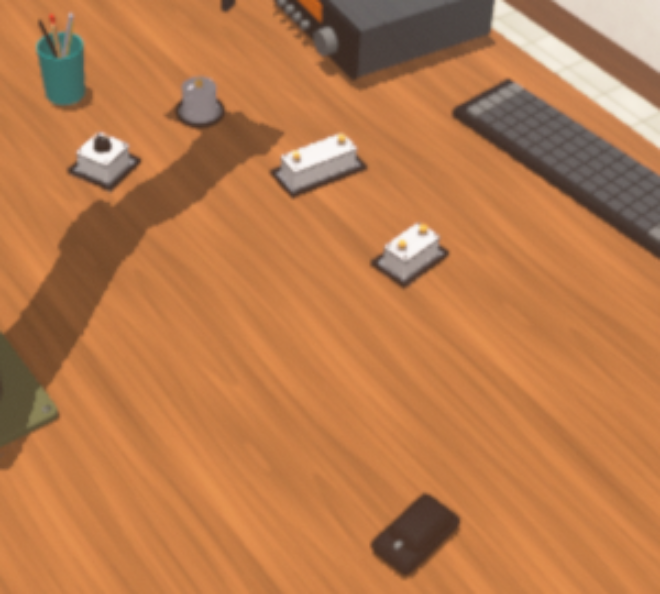

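The crop shows all four accessories upright in their trays: load (200,100), switch (103,158), long filter (320,163) and short filter (410,252). The cup and mouse are where they were.

```bash
python3 -c "
from plant import r
print(r.finish_job())"
```

```text
the job is handed in; nothing more can be done
None
```

All four accessories are parked upright in their matching trays and released, with the pen cup and mouse left in place; the job was handed in at about 40 s of the 104 s limit, and the hand-in returned no verdict.

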